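# Secure the slide cassette's lid and lift it out by its catches

## Robot

A 6-joint arm with a two-finger parallel gripper is mounted at the origin on a cart in front of the work surface, level with it; the furniture and walls round the work are solid. World frame = base frame: x ahead of the robot, y to its left, z up, the work surface at z = 0. Lengths are in m, angles in rad, forces in N, time in s.
With the tool pointing down it reaches from about 0.3 to 0.75 m from the base axis. Payload 8.5 kg.
Tool frame: the origin (TCP) lies at the very end of the fingers, on their centre line; the grasp point (between the pads) lies 19 mm behind it; z points along the fingers, y is the line along which they close (so a half turn about z gives the same grasp; the last joint's range is limited). The gripper opens to 85 mm and grips with 20 to 120 N. Pads are 22 mm wide; open, the fingers measure 114 mm over their backs; the gripper's body (76 mm by 85 mm) begins 54 mm behind the grasp point. The pads swing forward as they close: fully open they stand 13 mm farther back than shut.
Start: joints at [-1.38, 0.381, 1.297, -0, 1.464, -0.215], TCP at [0.217, -0.505, 0.199] pointing down, gripper open.
Joint ranges: [-3.11, 3.11], [-0.89, 2.33], [0.22, 2.48], [-1.42, 4.56], [0.17, 2.85], [-2.88, 2.88]. Speed limits (rad/s): [2.39, 2.39, 3.14, 3.14, 3.14, 3.14].

## Interface

Orientations are given as a rotation vector (axis times angle).
In Python, from cell import manip, hand, vision gives the robot as it stands. The module is installed in compiled form; this text tells all that it offers. Calls block until the motion is done:
- manip.move_to(position, orientation): joint-space move of the TCP to a pose.
- manip.move_linear(position, ori=None, vel=0.15): straight line of the TCP; ori=None keeps the orientation; vel is the mean speed in m/s.
- manip.move_j(angles): joint-space move.
- hand.gripper_to(opening): finger opening in m; the grip force is fixed at half the most; returns when the fingers have stopped.
- manip.dwell(seconds).
- manip.inverse_kinematics(position, orientation): joint angles nearest the present ones, or None.
- vision.camera(name): name is "scene" or "top"; returns a dict with "image" (384x512x3 uint8, red, green, blue), "range_z" (384x512 float32, m along the optical axis (not along the pixel's ray), 0 where there is no reading), "intrinsics" (3x3 intrinsics, pixels), "world_from_camera" (4x4, takes a point from camera to world coordinates). Camera axes: x right, y down, z forward; pixel columns grow to the right and rows downward; lengths in m; the calibration is good to about 2 mm. A picture is of the moment at which its call begins.
A pose or a line that the arm cannot do raises manip.IKError and nothing moves.
- manip.sign_off(): hands the job in; it is judged then, once.
Readings, each from a call of its own:
- manip.current_t(): time.
- manip.current_joint_positions(): joint angles.
- manip.current_qd(): joint speeds.
- manip.current_joint_torque(): joint torques, N m.
- manip.current_tool_pos(): TCP position.
- manip.current_ee_rot(): TCP orientation.
- manip.current_wrist_force(): force on the tool from outside, world axes, zero at the start.
- manip.current_ft_torque(): the same for the moment, N m.
- manip.current_grip_width(): finger opening in m.
- manip.current_gripper_force(): force on a finger pad.
Only numpy, scipy, OpenCV 4.12 (cv2) and the standard library are available. Lean on these libraries where they do the work, as an engineer would, in place of code of your own. Each camera call takes 0.05 s, during which the arm holds its last target. There are 200 camera calls.

## Task

Take the slide cassette with the orange catches out of its dock: first turn its orange turnbutton fully across the front edge of the clear lid so that the lid is secured, then pinch the two orange side catches together and lift the cassette straight up, level, until it hangs about 10 cm above its dock. Finish there, still holding it by the pinched catches with the lid shut and secured; do not put it down or let go. Leave the blue cassette and the other things on the bench where they are.

Things in the scene. Friction and masses are not known exactly. Their poses are not given: they have to be found in the camera images.
- orange: Cassette to take: ORANGE catches and turnbutton grip, amber slides. White plastic, 160 mm long (x), 32 wide (y), 40 high, 0.18 to 0.3 kg, balanced at mid-length. Origin: centre of its underside (8 mm above the bench when docked); z up; turnbutton at its -x end. Clear lid from x = -44 to +74 mm, top 40.5 mm above the underside, hinged at +x. Heights below (h) are above this underside.
- orange_pinch (a point): Point midway between the two catch tabs, at h = 62 mm; axes as the cassette's. Grasp here from above, closing along y. Tabs: upright, 22 mm wide (x = -11 to 11), 4 mm thick, top at h = 76; outer faces 58 mm apart sprung out, 42 mm fully squeezed. Lift straight up, squeezed: the seat walls are 14 mm high with 1.5 mm play. Clear outside the tabs above the steel lips (h = 28).
- orange_button (a joint): Turnbutton angle about its upright pivot, at x = -56 mm, y = 0 of the cassette. 0: bar along the cassette's y, lid free; grows anticlockwise from above to a stop at 1.57: bar along the cassette's x, its end over the lid's front edge, lid secured. Starts at 0 to 0.3, stays where left (friction about 0.03 N m).
- orange_grip (a point): Point on the turnbutton's pivot axis inside its upright orange grip, h = 63 mm. Grip: 11 mm thick, 34 mm long, h = 48 to 72; below it a steel bar 11 mm thick, 48 mm long, down to h = 42. Turns with the button: y along the bar, x across it (pinch along x). Open the fingers only about 45 mm here to stay clear of the catch tabs.
- orange_lid (a joint): Angle of the orange cassette's clear lid: 0 shut, grows as it opens. Starts shut and stays so by its weight.
- orange_catch_left (a joint): Inward travel in m of the catch on the cassette's +y side: 0 sprung out, its tooth hooked under the dock's lip; free from 0.005; stop at 0.008. Spring 2.4 N at 0, 5.6 N at 0.008, per side: squeeze both to their stops; a grip of 15 to 30 N is fine. Hooked, the cassette cannot be lifted.
- orange_catch_right (a joint): The same for the catch on the cassette's -y side.
- orange_dock: Dock of the orange cassette, fixed to the bench: aluminium base plate 196 x 96 x 8 mm with a low seat and two steel keepers with inward lips (lip top 36 mm above the bench). Origin: centre of the underside; x along the cassette's long axis. It may stand at the left or right of the bench, turned a little.
- blue: The other cassette, the same in all but colour (BLUE catches and turnbutton grip, green slides), in a dock of its own. Leave it alone. Origin and axes as for the orange one.
- blue_wing (a point): Point near one end of the blue cassette's turnbutton, which must stay as it is.
- green_pot: Small pot with a green lid, 52 mm across, 50 mm high, standing loose; bystander. Origin: centre of its underside.
- loupe: Black eye loupe, 35 mm across, 27 mm high, standing loose on its wide rim; bystander. Origin: centre of its underside.
- tweezers: Steel tweezers, 122 mm long, lying loose; bystander. Origin: centre of the underside.

How it is judged:
By the outcome, as a careful person would: the job done as asked, in the order asked, and still so for the second after the job is handed in, while the arm keeps its last pose, push and grip.
It also fails if it takes over 48 s, if anything falls off the work surface, if the arm or the gripper's body presses on something with over 40 N, if the wrist force passes 120 N, or if a joint passes its speed limit or range.

## Working session

There is one attempt and no reset: what is moved stays moved. The work goes in short steps, each a Python script; the robot and the scene stay as the last script left them, time stands still between calls to the robot, and variables do not carry over. Pictures are saved under pics/ and viewed, at most 10 in all, crops included, and the job is handed in when it is done.

```bash
mkdir -p pics
python3 - <<'E'
from cell import manip, hand, vision
import cv2, numpy as np
ims=[]
for n in("scene","top"):
    c=vision.camera(n); np.savez(f"{n}.npz",**c); 
    cv2.imwrite(f"pics/{n}0.png",cv2.resize(c["image"][:,:,::-1],(768,576),interpolation=cv2.INTER_CUBIC))
    print(n,c["intrinsics"],c["world_from_camera"])
    im=c["image"].astype(int)
    hsv=cv2.cvtColor(c["image"],cv2.COLOR_RGB2HSV)
    m=((hsv[...,0]>5)&(hsv[...,0]<16)&(hsv[...,1]>170)&(hsv[...,2]>120)).astype(np.uint8)
    k,l,s,ce=cv2.connectedComponentsWithStats(m)
    K=c["intrinsics"];T=c["world_from_camera"]
    for i in range(1,k):
        if s[i,4]<8: continue
        v,u=np.nonzero(l==i); z=c["range_z"][v,u]; ok=z>0
        P=np.c_[(u-K[0,2])/K[0,0]*z,(v-K[1,2])/K[1,1]*z,z][ok]@T[:3,:3].T+T[:3,3]
        print(s[i],ce[i].round(1),P.mean(0).round(4),P.min(0).round(3),P.max(0).round(3))
E
```

```text
scene [[457.12780016   0.         257.86927247]
 [  0.         457.12780016 202.44813348]
 [  0.           0.           1.        ]] [[-0.76113185 -0.29300869  0.57863997  0.02527876]
 [-0.64845646  0.32518945 -0.68829938  0.61585373]
 [ 0.01351009 -0.89910941 -0.43751543  0.52339265]
 [ 0.          0.          0.          1.        ]]
top [[358.07177385   0.         251.37845164]
 [  0.         358.07177385 186.63059102]
 [  0.           0.           1.        ]] [[ 0.02594544 -0.99731268  0.06851462  0.52531022]
 [-0.99963486 -0.02640126 -0.0057556  -0.07765075]
 [ 0.00754901 -0.06834027 -0.99763351  1.02156802]
 [ 0.          0.          0.          1.        ]]
[144 200   1   8   8] [144.  203.5] [0.5382 0.1964 0.0826] [0.529 0.196 0.08 ] [0.547 0.198 0.086]
[165 200   1   8   8] [165.  203.5] [0.5396 0.1414 0.0834] [0.53  0.141 0.082] [0.549 0.142 0.085]
[155 222   5   5  19] [157. 224.] [0.4856 0.1609 0.0797] [0.48  0.156 0.077] [0.491 0.167 0.082]
[148 224   5   4  16] [150.3 225.7] [0.4808 0.178  0.08  ] [0.477 0.173 0.077] [0.485 0.184 0.082]
```

View pics/top0.png

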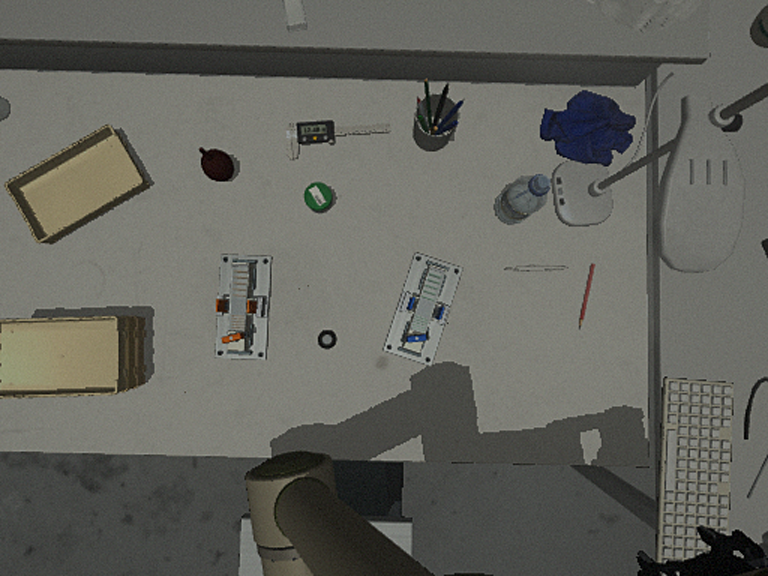

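View pics/scene0.png

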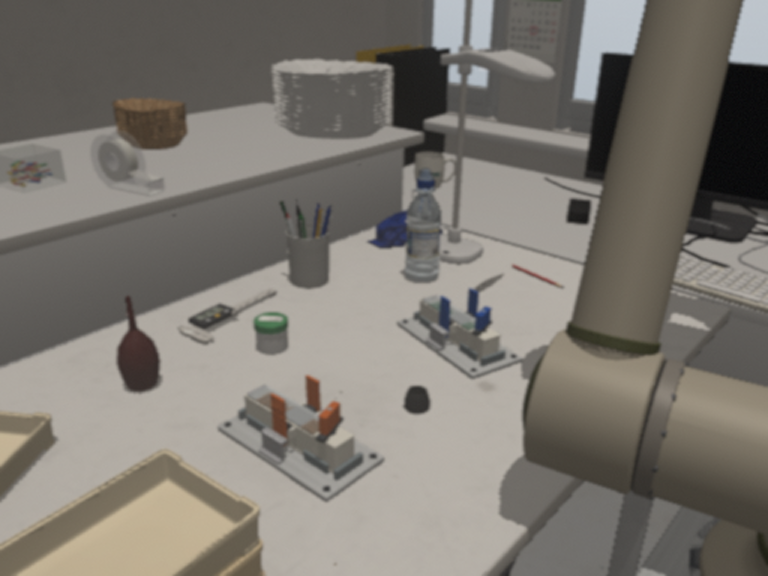

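The orange cassette is on the left: tabs at about (218,305) and (252,305), grip at about (232,338) in the enlarged top view. The tabs measure 55 mm between centres at z≈0.083, as expected, and the grip is turned about 0.25 rad. Next I'll get the yaw from the dock and look at an enlarged crop.

```bash
cat > h.py <<'E'
import numpy as np, cv2
from scipy.spatial.transform import Rotation as R
def ori(a):  # tool down, tool y at world angle a
    y=np.array([np.cos(a),np.sin(a),0]); z=np.array([0,0,-1.]); 
    return R.from_matrix(np.c_[np.cross(y,z),y,z]).as_rotvec()
def pts(c):
    K=c["intrinsics"];T=c["world_from_camera"];z=c["range_z"]
    v,u=np.mgrid[:384,:512]
    P=np.stack([(u-K[0,2])/K[0,0]*z,(v-K[1,2])/K[1,1]*z,z],-1)
    return P@T[:3,:3].T+T[:3,3]
def ontoz(c,u,v,z):
    K=c["intrinsics"];T=c["world_from_camera"]
    d=T[:3,:3]@np.linalg.solve(K,[u,v,1.]); return T[:3,3]+d*(z-T[2,3])/d[2]
def show(c,name,u0,u1,v0,v1,f):
    cv2.imwrite(name,cv2.resize(c["image"][v0:v1,u0:u1,::-1],None,fx=f,fy=f,interpolation=cv2.INTER_CUBIC))
E
python3 - <<'E'
from h import *
from cell import manip
c=dict(np.load("top.npz"))
show(c,"pics/crop1.png",135,190,160,245,7)
P=pts(c)
sel=(P[...,2]>0.0045)&(P[...,2]<0.1)&(abs(P[...,0]-.54)<.13)&(abs(P[...,1]-.17)<.075)
r=cv2.minAreaRect((P[sel][:,:2]*1000).astype(np.float32)); print("dock",r, sel.sum())
for a in (0.27,0.27+np.pi,0.27-np.pi):
  for da in (0,1.3):
    q=manip.inverse_kinematics([.483,.169,.053],ori(a+da)); print(a,da,None if q is None else np.round(q,2))
print(manip.current_t(), manip.current_ee_rot())
E
```

```text
dock ((554.8074951171875, 175.32077026367188), (130.10401916503906, 227.8169403076172), 87.39183044433594) 2266
0.27 0 [ 0.1   0.48  1.62 -0.    1.05 -0.17]
0.27 1.3 [ 0.1   0.48  1.62 -0.    1.05 -1.47]
3.411592653589793 0 None
3.411592653589793 1.3 [ 0.1   0.48  1.62 -0.    1.05  1.68]
-2.871592653589793 0 None
-2.871592653589793 1.3 [ 0.1   0.48  1.62 -0.    1.05  1.68]
0.1 [-3.07590832e+00 -6.32799343e-01 -3.03085579e-05]
```

View pics/crop1.png

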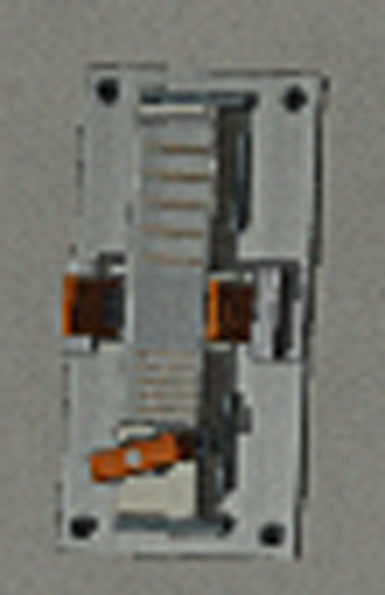

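Run:
```python
from h import *
c=dict(np.load("top.npz"))
g=lambda u,v,z: ontoz(c,135+(u+.5)/7-.5,160+(v+.5)/7-.5,z)[:2]
for n,z,L in (("holes",.008,[(108,90),(294,97),(83,524),(271,533)]),("corners",.008,[(88,66),(325,75),(57,550),(298,556)])):
    Q=np.array([g(u,v,z) for u,v in L]); d=Q[:2].mean(0)-Q[2:].mean(0); e=Q[[0,2]].mean(0)-Q[[1,3]].mean(0)
    print(n,Q.mean(0),"yaw x",np.arctan2(d[1],d[0]),"yaw y",np.arctan2(-e[0],e[1]),np.hypot(*d),np.hypot(*e))
a,b=g(70,305,.084),g(214,308,.084); print("tabs",a,b,(a+b)/2,np.linalg.norm(a-b))
print("pivot",g(133,457,.080)); a,b=g(91,468,.08),g(178,445,.08); e=a-b; print("grip",(a+b)/2,np.arctan2(-e[0],e[1]),np.hypot(*e))
```

```text
holes [0.53960701 0.16862227] yaw x -0.012052830288700429 yaw y -0.01659865555471543 0.1753674577826816 0.0753873894162484
corners [0.53945723 0.1673917 ] yaw x -0.01703809011773328 yaw y -0.005366917458613641 0.19455149110187245 0.09628985964309475
tabs [0.53913023 0.1945442 ] [0.53941271 0.14091021] [0.53927147 0.1677272 ] 0.053634738990444276
pivot [0.48319442 0.1696419 ]
grip [0.48339627 0.16908485] 0.2846313598078229 0.03334045770771725
```

Run:
```python
from h import *
from cell import manip,hand,vision
p=[.4834,.1688]; a=.285
manip.move_to([*p,.17],ori(a)); hand.gripper_to(.045)
print(manip.current_t(),manip.current_grip_width())
manip.move_linear([*p,.053],vel=.08)
print(manip.current_t(),manip.current_tool_pos(),manip.current_wrist_force())
hand.gripper_to(.0)
print(manip.current_t(),manip.current_grip_width(),manip.current_gripper_force(),manip.current_wrist_force(),manip.current_ft_torque(),np.round(manip.current_joint_positions(),3))
c=vision.camera("scene"); show(c,"pics/s1.png",130,290,170,340,4);
```

```text
3.1417 0.045206214077673
4.7583 [0.48363353 0.16886467 0.05338975] [-0.05483564  0.04388529  0.88767693]
5.2583 9.21837819749472e-05 0.0 [-0.32333752 -0.38867716 -0.55273853] [0.00632303 0.00562257 0.00621782] [ 0.104  0.476  1.619 -0.     1.046 -0.181]
```

View pics/s1.png

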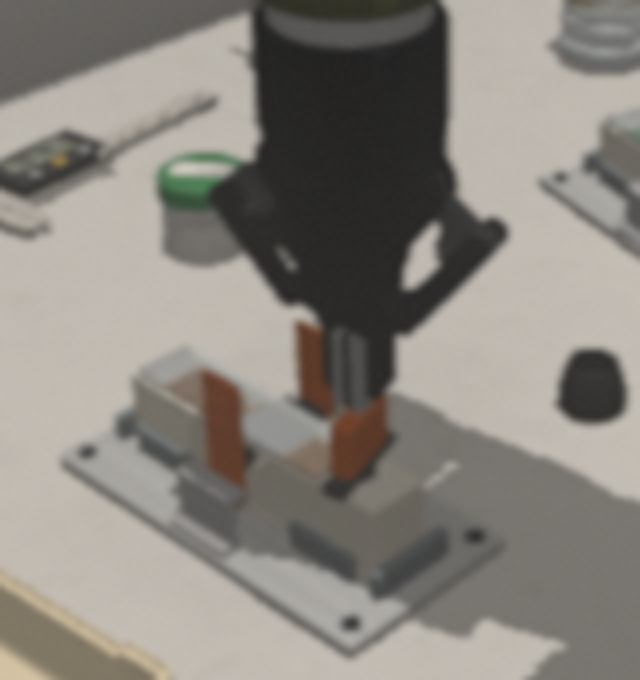

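The fingers closed on nothing: the pads, at about (350,375), appear above or behind the grip at about (360,440). I'll compare the depths.

Run:
```python
from h import *
from cell import manip,vision
print(manip.current_tool_pos(),R.from_rotvec(manip.current_ee_rot()).as_matrix().round(3))
c=vision.camera("scene"); np.savez("s2.npz",**c); P=pts(c)
K=c["intrinsics"];T=c["world_from_camera"]
def proj(p):
    q=K@(T[:3,:3].T@(np.array(p)-T[:3,3])); return (q[:2]/q[2]-[130,170])*4
print("tcp proj",proj(manip.current_tool_pos()),"grip top pivot",proj([.4834,.1688,.080]),"grip ends",proj([.4834-.0048,.1688+.0163,.08]),proj([.4834+.0048,.1688-.0163,.08]))
for n,(u,v) in dict(padL=(340,370),padR=(358,370),padtip=(355,403),finger=(380,360),grip1=(340,440),grip2=(375,420),griptop=(375,403),tabL=(220,400),tabR=(312,360),tabLtop=(220,375)).items():
    print(n,P[170+v//4,130+u//4].round(4))
hsv=cv2.cvtColor(c["image"],cv2.COLOR_RGB2HSV)
m=((hsv[...,0]>3)&(hsv[...,0]<16)&(hsv[...,1]>130)).astype(np.uint8); m[:170]=0; m[340:]=0
k,l,s,ce=cv2.connectedComponentsWithStats(m)
for i in range(1,k):
    if s[i,4]>30: X=P[l==i]; print(s[i],np.percentile(X,[2,50,98],axis=0).round(4).tolist())
t=vision.camera("top"); show(t,"pics/t2.png",130,200,160,250,6)
```

```text
[0.48342198 0.16880767 0.05301305] [[-0.281  0.96   0.   ]
 [ 0.96   0.281  0.   ]
 [-0.     0.    -1.   ]]
tcp proj [358.49591978 466.37939144] grip top pivot [356.98528399 413.67948409] grip ends [337.31294143 435.24912211] [375.95231082 392.88318584]
padL [0.4816 0.1795 0.1088]
padR [0.476  0.1758 0.1094]
padtip [0.478  0.1767 0.0934]
finger [0.4711 0.1669 0.1111]
grip1 [0.4776 0.1846 0.0778]
grip2 [0.4794 0.164  0.0761]
griptop [0.4791 0.164  0.0864]
tabL [0.5371 0.1974 0.0772]
tabR [0.537  0.1436 0.0711]
tabLtop [0.5842 0.1578 0.051 ]
[206 252   6  20  79] [[0.5313, 0.1411, 0.0499], [0.5386, 0.1428, 0.0654], [0.5447, 0.1439, 0.0853]]
[182 265   8  24 108] [[0.5295, 0.1954, 0.0429], [0.5365, 0.1968, 0.0665], [0.5443, 0.1985, 0.0853]]
[214 271  12  18 137] [[0.4745, 0.1584, 0.0618], [0.4784, 0.1772, 0.0737], [0.4834, 0.1856, 0.0825]]
```

View pics/t2.png

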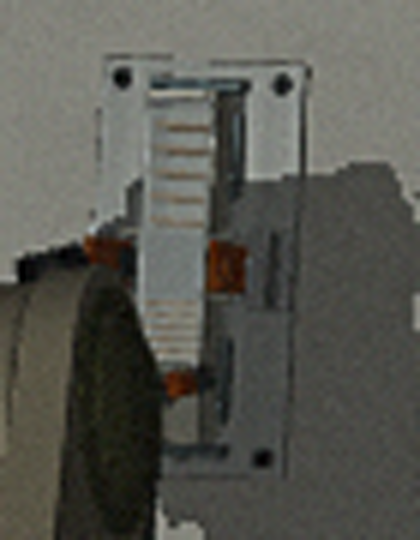

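The depth shows the finger ends at z≈0.09 while the reported TCP is 0.053, so the reading is off along the tool. I'll raise the hand and measure the offset in free view.

Run:
```python
from h import *
from cell import manip,vision,hand
manip.move_linear([.4834,.1688,.12],vel=.1)
c=vision.camera("scene"); np.savez("s3.npz",**c); P=pts(c)
print(manip.current_t(),manip.current_tool_pos())
sel=(abs(P[...,0]-.483)<.03)&(abs(P[...,1]-.169)<.03)&(P[...,2]>.095)&(P[...,2]<.3)&(c["image"].max(-1)<110)
v,u=np.nonzero(sel); o=np.argsort(-v)[:40]
for i in o[::2]: print(u[i],v[i],P[v[i],u[i]].round(4),c["image"][v[i],u[i]])
show(c,"pics/s3.png",150,270,120,270,4)
```

```text
6.275 [0.48299816 0.16874101 0.11930274]
221 236 [0.4768 0.169  0.155 ] [106 104 100]
217 236 [0.4784 0.1763 0.1576] [90 88 85]
216 236 [0.4794 0.1776 0.1577] [95 92 88]
222 235 [0.4783 0.1652 0.1546] [99 96 93]
217 235 [0.4782 0.1764 0.1595] [76 75 73]
214 235 [0.4815 0.1798 0.1597] [89 88 84]
218 235 [0.4771 0.1753 0.1595] [81 80 79]
220 235 [0.4745 0.1734 0.1597] [79 79 77]
213 234 [0.4844 0.1791 0.1601] [103 101  97]
222 234 [0.4721 0.1713 0.1615] [67 65 63]
217 234 [0.4777 0.1768 0.1617] [75 73 72]
214 234 [0.4823 0.179  0.1609] [77 76 74]
218 234 [0.4755 0.1768 0.1626] [83 81 80]
216 233 [0.4797 0.177  0.1629] [65 64 63]
217 233 [0.4768 0.1777 0.1643] [76 75 73]
223 233 [0.4708 0.1704 0.1634] [60 59 56]
221 233 [0.4727 0.1729 0.1637] [59 58 56]
218 233 [0.4759 0.1764 0.1641] [82 81 79]
222 233 [0.4733 0.1701 0.1624] [54 53 51]
215 232 [0.4803 0.1786 0.1651] [65 63 61]
```

View pics/s3.png

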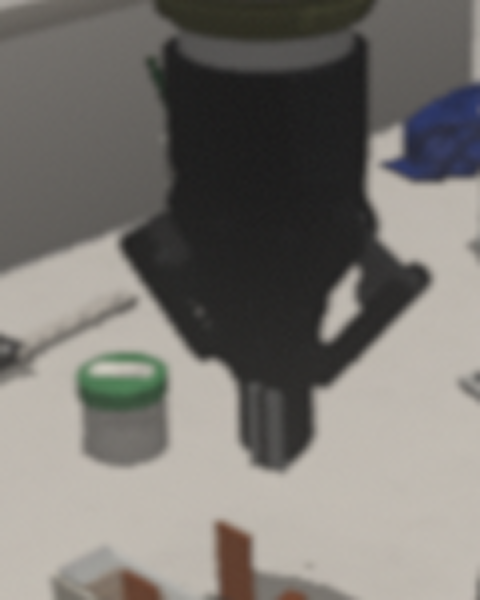

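The finger ends are at z≈0.156 with 0.119 reported, so the real tip is about 37 mm above the reading; xy agrees within 1 mm. I'll correct z by −37 mm and grasp again, checking force on the way down.

```bash
cat >> h.py <<'E'
OFF=.037  # true finger end lies this much above the reported TCP
def stat(m,h):
    print(round(h.current_t(),2),np.round(h.current_tool_pos(),4),"F",np.round(h.current_wrist_force(),1),"M",np.round(h.current_ft_torque(),2),"w",round(h.current_grip_width(),4),round(h.current_gripper_force(),1),m)
E
python3 - <<'E'
from h import *
from cell import manip,hand
p=[.4834,.1688]
hand.gripper_to(.045)
for z in (.075,.063,.058):
    manip.move_linear([*p,z-OFF],vel=.06); stat("down",manip)
    if abs(manip.current_wrist_force()[2])>6: break
hand.gripper_to(.0); stat("closed",manip)
E
```

```text
8.29 [0.4836 0.1688 0.0383] F [-0.2 -0.   0.4] M [-0.06  0.04  0.02] w 0.045 0.0 down
8.64 [0.4831 0.1688 0.0255] F [-0.   1.3  0.9] M [ 0.   -0.01 -0.02] w 0.0448 0.0 down
8.89 [0.4833 0.1688 0.0207] F [ 0.5 -0.7  0.3] M [-0.02  0.05 -0.03] w 0.045 0.0 down
9.29 [0.4836 0.1688 0.0213] F [-0.9  0.1  2.7] M [0.03 0.   0.01] w 0.01 59.6 closed
```

Gripped at 10–11 mm. Now turn.

Run:
```python
from h import *
from cell import manip,hand
q0=np.array(manip.current_joint_positions())
for d in (.3,.7,1.1,1.2,1.24,1.273,1.30,1.32):
    q=q0.copy(); q[5]-=d; manip.move_j(list(q)); stat(d,manip)
    if abs(manip.current_ft_torque()[2])>1.0: break
```

```text
9.68 [0.4837 0.1688 0.0213] F [ 0.9 -0.4 -0.3] M [-0.06 -0.12  0.03] w 0.0104 59.3 0.3
10.15 [0.4837 0.1688 0.0213] F [ 1.1  0.6 -1.2] M [-0.06 -0.18 -0.01] w 0.0098 59.3 0.7
10.62 [0.4836 0.1689 0.0213] F [0.4 1.1 0.5] M [ 0.03 -0.13  0.01] w 0.0099 59.3 1.1
10.87 [0.4836 0.1689 0.0213] F [0.6 1.  0.8] M [ 0.03 -0.1   0.01] w 0.0101 59.3 1.2
11.12 [0.4836 0.1689 0.0213] F [0.9 0.1 0.9] M [ 0.09 -0.1   0.06] w 0.0097 59.4 1.24
11.37 [0.4836 0.1689 0.0213] F [1.4 0.9 0.5] M [ 0.21 -0.12  0.  ] w 0.0097 59.4 1.273
11.62 [0.4836 0.1688 0.0213] F [0.8 0.8 1.7] M [-0.01 -0.06 -0.08] w 0.0104 59.4 1.3
11.87 [0.4836 0.1687 0.0213] F [-0.1 -0.7  0.7] M [-0.11 -0.08 -0.63] w 0.01 59.9 1.32
```

The stop is felt (moment 0.63 N m). Release, rise, move above the tabs and look.

Run:
```python
from h import *
from cell import manip,hand,vision
hand.gripper_to(.045)
manip.move_linear([.4834,.1688,.130-OFF],vel=.12)
hand.gripper_to(.085)
manip.move_to([.5394,.168,.150-OFF],ori(1.5708-.013)); stat("above",manip)
c=vision.camera("scene"); show(c,"pics/s4.png",150,290,170,320,4); P=pts(c)
hsv=cv2.cvtColor(c["image"],cv2.COLOR_RGB2HSV)
m=((hsv[...,0]>3)&(hsv[...,0]<16)&(hsv[...,1]>130)).astype(np.uint8); m[:170]=0; m[340:]=0
k,l,s,ce=cv2.connectedComponentsWithStats(m)
for i in range(1,k):
    if s[i,4]>30: X=P[l==i]; print(s[i],np.percentile(X,[2,50,98],axis=0).round(4).tolist())
```

```text
13.88 [0.5399 0.1679 0.1128] F [-0.4  0.5 -0.7] M [0.01 0.05 0.01] w 0.0848 0.0 above
[207 260  21  28 186] [[0.466, 0.1416, 0.0539], [0.4805, 0.1719, 0.0728], [0.5383, 0.1743, 0.0827]]
[182 264   9  26 144] [[0.5276, 0.195, 0.0417], [0.5354, 0.1967, 0.0647], [0.5444, 0.1985, 0.0865]]
```

View pics/s4.png

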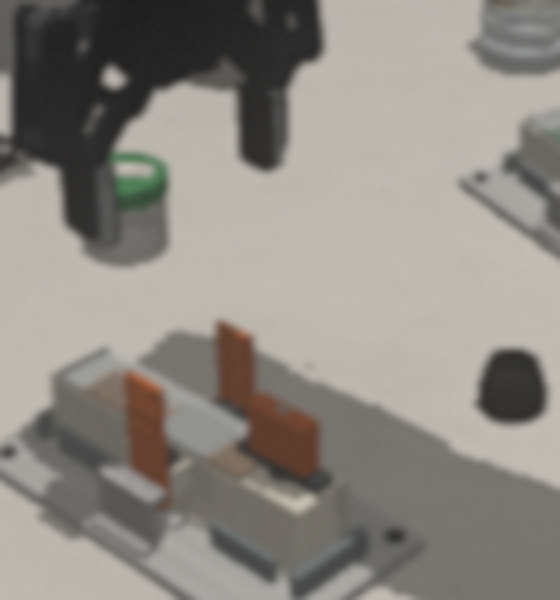

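The turnbutton grip, at about (285,435), now lies along the cassette over the lid's edge. Descend on the catches and squeeze.

Run:
```python
from h import *
from cell import manip,hand,vision
p=[.5394,.168]
for z in (.05,.025,.010):
    manip.move_linear([*p,z],vel=.08); stat("down",manip)
    if np.linalg.norm(manip.current_wrist_force())>8: raise SystemExit("contact")
hand.gripper_to(.030); stat("squeezed",manip)
c=vision.camera("scene"); show(c,"pics/s5.png",150,290,170,320,4)
```

```text
14.86 [0.5397 0.1681 0.0505] F [ 0.1 -0.1  0.6] M [ 0.02  0.01 -0.02] w 0.0851 0.0 down
15.32 [0.5395 0.168  0.0251] F [ 0.2 -0.7 -0.3] M [0.06 0.01 0.05] w 0.0849 0.0 down
15.65 [0.5393 0.168  0.0099] F [-0.1  0.2  0.7] M [-0.01  0.07 -0.03] w 0.0849 0.0 down
16.16 [0.5403 0.1686 0.0116] F [-2.6  2.3 10.3] M [0.43 0.3  0.07] w 0.0378 60.3 squeezed
```

View pics/s5.png

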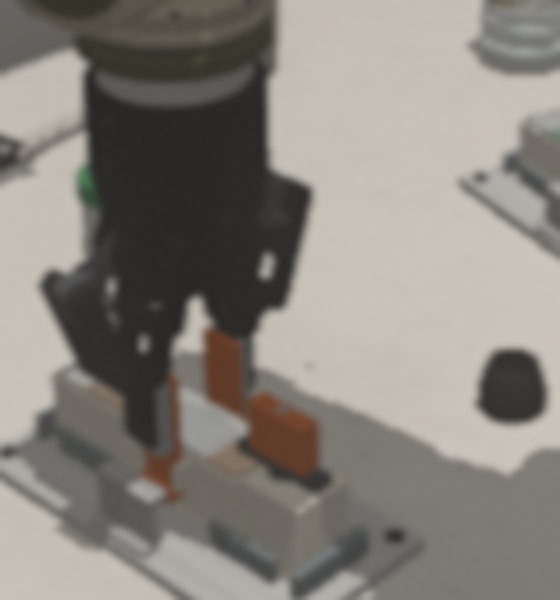

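Both tabs are squeezed between the pads and the button is still secured. Lift straight up.

Run:
```python
from h import *
from cell import manip,hand,vision
p=np.array([.5394,.168])
for z in (.015,.020,.028):
    manip.move_linear([*p,z],vel=.03); stat("up",manip)
    if manip.current_wrist_force()[2]<-12: raise SystemExit("stuck")
manip.move_linear([*p,.111],vel=.05); manip.dwell(.5); stat("top",manip)
c=vision.camera("scene"); show(c,"pics/s6.png",140,300,130,320,3); P=pts(c)
hsv=cv2.cvtColor(c["image"],cv2.COLOR_RGB2HSV)
m=((hsv[...,0]>3)&(hsv[...,0]<16)&(hsv[...,1]>130)).astype(np.uint8); m[:130]=0; m[340:]=0
k,l,s,ce=cv2.connectedComponentsWithStats(m)
for i in range(1,k):
    if s[i,4]>20: X=P[l==i]; print(s[i],np.percentile(X,[2,50,98],axis=0).round(4).tolist())
```

```text
16.52 [0.5394 0.1682 0.015 ] F [ 0.9  1.9 -1.4] M [ 0.42  0.02 -0.15] w 0.0373 60.7 up
16.84 [0.5395 0.1681 0.0202] F [ 0.9  2.2 -1.8] M [ 0.45 -0.02 -0.15] w 0.0373 60.8 up
17.26 [0.5394 0.1677 0.0282] F [-0.5  0.3 -2.5] M [ 0.03 -0.01  0.03] w 0.0373 60.7 up
19.57 [0.5394 0.168  0.111 ] F [-0.3  0.5 -2.4] M [-0.04  0.02 -0.07] w 0.0375 60.7 top
[201 203   7  20 126] [[0.5271, 0.1479, 0.1538], [0.5354, 0.1499, 0.17], [0.5433, 0.1522, 0.1855]]
[211 218  16  18 197] [[0.4651, 0.1674, 0.1613], [0.4773, 0.1717, 0.1728], [0.4947, 0.1733, 0.1817]]
[183 234   9  12  53] [[0.5286, 0.1861, 0.1275], [0.538, 0.1878, 0.1303], [0.5445, 0.1944, 0.1438]]
```

View pics/s6.png

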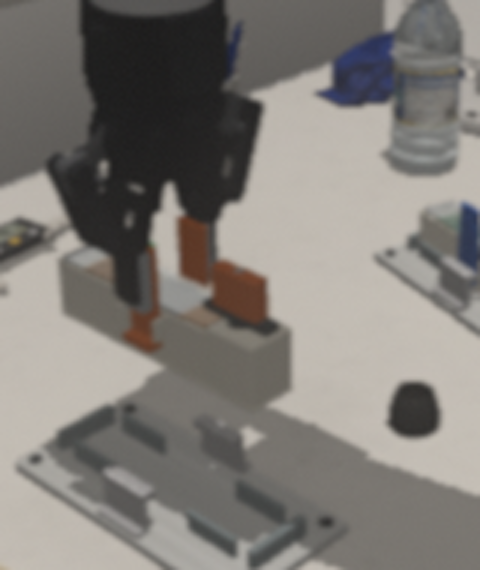

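The cassette hangs level about 100 mm above its dock, with the lid shut and the button across. Handing in.

```bash
python3 -c "
from cell import manip
print(manip.sign_off())"
```

```text
the job is handed in; nothing more can be done
None
```

I turned the orange turnbutton to its stop, pinched the catches and lifted the cassette; I handed the job in with it hanging level about 10 cm above its dock, lid secured and still gripped (result not reported back).

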